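# Test the printer bench's emergency stop, release it and re-arm

## Robot

A 6-joint arm with a two-finger parallel gripper is mounted at the origin on the work surface. World frame = base frame: x ahead of the robot, y to its left, z up, the work surface at z = 0. Lengths are in m, angles in rad, forces in N, time in s.
With the tool pointing down it reaches from about 0.35 to 0.875 m from the base axis. Payload 4.2 kg.
Tool frame: the origin (TCP) lies between the finger pads; the fingertips stand 25 mm ahead of it and the grasp point (between the pads) lies 6 mm ahead of it; z points along the fingers, y is the line along which they close (so a half turn about z gives the same grasp; the last joint's range is limited). The gripper opens to 87 mm and grips with 3 to 60 N. Pads are 19 mm wide; open, the fingers measure 117 mm over their backs; the gripper's body (75 mm by 190 mm) begins 51 mm behind the grasp point.
Start: joints at [1.423, 0.385, 0.008, 0, -1.194, -0.259], TCP at [0.247, 0.574, 0.248] pointing down, gripper open.
Joint ranges: [-3.14, 3.14], [-1.21, 2.06], [-1.07, 1.41], [-3.16, 2.05], [-2.99, -0.16], [-3.1, 3.1]. Speed limits (rad/s): [2.79, 2.79, 3.14, 3.14, 3.14, 3.14].

## Interface

Orientations are given as a 3x3 rotation matrix whose columns are the frame's x, y, z axes.
In Python, from station import ctrl gives the robot as it stands.
- The arm moves only by the tool apply_moves, never from a script. Its argument "commands" is one flat list of numbers, 5 for each row, row after row: the shift along the world's x, y, z in mm, then the turn about the world's z in rad, then the finger opening in mm, from 0 to 87. A call has 1 to 8 rows; each row is the pose to reach, as a shift and turn from the pose commanded when the call began; what a row does not reach only later rows make up. A row lasts 1/10 s, in which the tool goes at most 50 mm and 8.59 degrees, less where a joint would pass 70% of its speed; a pose out of reach is approached as far as the arm can. A call with a gripper value outside its range is refused whole. The fingers move at their own pace and stop on an object; "newtons" is the grip in N (left out, the last holds). Time passes only in rows, so rows that repeat a pose let the fingers close. It gives the time, the measured TCP pose, the force, the opening and the grip force at its end, in the units of the state.
- ctrl.sense(): the state, without advancing time (a new reading comes with each control period).
- ctrl.capture(name): name is "side" or "top"; returns (picture, depth): 400x640x3 uint8, red, green, blue; 400x640 float32, m along the optical axis (not along the pixel's ray), 0 where there is no reading.
- ctrl.get_calibration(name): a dict with "K" (3x3 intrinsics, pixels), "k1" (the pictures are not rectified: a ray, as slopes to the right and down, at radius r is drawn at 1 + k1 r^2 times it, then the intrinsics apply), "extrinsics" (4x4, takes a point from camera to world coordinates). Camera axes: x right, y down, z forward; pixel columns grow to the right and rows downward; lengths in m; the calibration is good to about 2 mm. A picture is of the moment at which its call begins. get_calibration takes no time and is no camera call.
- ctrl.job_done(): hands the job in; it is judged then, once.
Trained networks look in the newest picture that a camera, given by its name, has taken for a name from the list of things; names that differ only in an ending like _2 or _b are one class to them, and where a whole thing is asked for, a point or a joint stands for the part that bears it (a point fixed in the world has none). Each returns a list of dicts, best first, with "confidence" (0 to 1); they miss things now and then, are a little off and sometimes report something else, mostly with a low value. They report only what shows in the picture. A call takes as long as a camera call. They do not tell look-alikes from the thing itself.
- ctrl.regions_of(camera, thing): "mask" (400x640 bool, what is visible of it) and "at" ([column, row] in pixels, amid what is visible of it).
The state is a dict: "t": time; "joint_pos": joint angles; "dq": joint speeds; "effort": joint torques, N m; "eef_pos": TCP position; "orientation": TCP orientation; "contact_force": force on the tool from outside, world axes, zero at the start; "ft_torque": the same for the moment, N m; "opening": finger opening in m; "grasp_force": force on a finger pad.
Only numpy, scipy, OpenCV 4.12 (cv2) and the standard library are available. Lean on these libraries where they do the work, as an engineer would, in place of code of your own. Each camera call takes 0.05 s, during which the arm holds its last target. There are 200 camera calls.

## Task

Test the emergency stop: press the three-winged mushroom stop button straight down until it stays in by itself, take the finger off it, then push one of its wings round clockwise (seen from above) with a fingertip until the head is released and springs back up. Then press the wide rectangular re-arm button of the hand pendant all the way in and let go of everything. Leave the pendant lying where it is, do not press its small round button, and do not move the other things on the bench.

Things in the scene. Friction and masses are not known exactly. Their poses are not given: they have to be found in the camera images.
- stop_station: Emergency-stop station, fixed: a grey box 110 x 110 x 60 mm (top at 60 mm) carrying, on its vertical centre line, a black three-winged mushroom head on an aluminium collar (radius 21 mm, up to 64 mm). Origin: centre of the box's underside, z up; at rest the first wing points along +x, the others 120 degrees either side. A cable gland 22 mm long sticks out low on the +x side.
- stop_top (a point): Centre of the flat top (13 mm radius) of the head, 98 mm above the bench when up; moves and turns with the head, x axis along the first wing. Domed cap: radius 27 mm, from here down 22 mm. Three straight wings, 14 mm thick, reach out to 48 mm from the axis and lie from 6 to 22 mm below this point. When the head is in, all this is 8 mm lower; free air under the wings down to the box.
- stop_press (a joint): How far the mushroom head is pushed down, in m: 0 up, 0.010 at the bottom stop. A spring resists (about 4 N at first, 9 N at the bottom). It latches once pushed past 0.008 and then stays at about 0.008 until the head is twisted.
- stop_twist (a joint): How far the head is twisted clockwise seen from above, in rad: 0 at rest, stop at 0.9; it does not turn the other way from 0. A weak spring turns it back when let go (about 0.07 N m is enough to twist it: 2 N near the end of a wing). A latched head springs up at about 0.65 rad.
- pendant: Hand pendant, loose (about 0.5 kg), lying on the bench: a flat grey box 150 x 64 x 28 mm, long side along its x axis. Origin: centre of its underside, z up. On top, both bare metal and 8 mm proud: the rectangular re-arm button, 36 mm (x) by 24 mm, at x = +38 mm, and the round feed button, 18 mm across, at x = -42 mm; a flat window between them.
- rearm_top (a point): Centre of the top of the rectangular re-arm button, 36 mm above the bench when not pressed.
- rearm (a joint): How far the re-arm button is pressed, in m: 0 out, 0.005 fully in; a spring of about 1 to 4.5 N pushes it back.
- feed_top (a point): Centre of the top of the small round feed button, 36 mm above the bench. Not to be pressed.
- feed (a joint): How far the feed button is pressed, in m: 0 out, 0.005 fully in.
- printed_vase: Loose white 3D-printed vase, 44 mm across, 55 mm tall, upright. Origin at the centre of its underside.
- scraper: Loose print scraper (spatula), about 180 mm long, lying flat along its x axis.
- glue_stick: Loose glue stick, 28 mm across, 90 mm tall, upright. Origin at the centre of its underside.
- mini_spool: Loose small filament spool, 100 mm across, 42 mm high, lying flat. Origin at the centre of its underside.
- caliper: Loose digital caliper, about 200 mm long along its x axis, 12 mm high, lying flat.
- screw_jar: Loose jar of screws, 56 mm across, 60 mm tall, upright. Origin at the centre of its underside.
- nozzle_tray: Open blue tray with brass nozzles, 80 x 120 x 25 mm, fixed to the bench. Origin at the centre of its underside.
Things that resemble listed ones, but are neither listed nor needed, are in the scene too. What is shaped like the pendant but turquoise is not meant.

How it is judged:
On the way, in this order (a step that is already met when the one before it is completed fails the run):
1. the stop button is latched in, with the fingers off it (value of joint stop_press above 0.0068 m and contact force between the fingers and stop_station below 0.3 N), for 0.1 s.
2. the head has been twisted free and has sprung up (value of joint stop_press below 0.002 m), for 0.1 s.
3. the re-arm button is pressed in, the stop button being up (value of joint rearm above 0.0038 m and value of joint stop_press below 0.002 m), for 0.05 s.
At the end, for the whole second after the job is handed in: The stop head is up again (within 1.5 mm) and turned back (within 0.1 rad), both pendant buttons are out (within 1 mm), the pendant lies flat and still within 25 mm of where it lay, and every other loose thing is within 20 mm of where it stood (value of joint stop_press below 0.0015 m and value of joint stop_twist below 0.1 rad and value of joint each of rearm, feed below 0.001 m and distance of pendant from where it was at the start of the episode below 0.025 m and angle between pendant's own z axis and vertical below 0.1 rad and linear speed of pendant below 0.01 m/s and distance of each of printed_vase, scraper, glue_stick, mini_spool, caliper, screw_jar from where it was at the start of the episode below 0.02 m); the robot touches nothing.
It fails at once if the re-arm button is pressed while the stop button is in (value of joint rearm above 0.0025 m and value of joint stop_press above 0.004 m).
It fails at once if the small round feed button is pressed (value of joint feed above 0.0025 m).
It fails at once if the pendant is lifted, or shoved more than 25 mm (height (world z) of pendant above 0.012 m or distance of pendant from where it was at the start of the episode above 0.025 m).
It fails at once if a bystander is moved more than 20 mm, lifted or tipped (distance of any of printed_vase, scraper, glue_stick, mini_spool, caliper, screw_jar from where it was at the start of the episode above 0.02 m or angle between any of printed_vase, glue_stick, screw_jar's own z axis and vertical above 0.5 rad).
It also fails if it takes over 58 s, if anything falls off the work surface, if the arm or the gripper's body presses on something with over 40 N, if the wrist force passes 120 N, or if a joint passes its speed limit or range.

## Working session

There is one attempt and no reset: what is moved stays moved. The work goes in short steps, Python scripts to look and compute and a tool call to move; the robot and the scene stay as the last step left them, time stands still between calls to the robot, and variables do not carry over. Pictures are saved under pics/ and viewed, at most 10 in all, crops included, and the job is handed in when it is done.

Besides the shell and the picture viewer there is one more tool, called after "Request:" by a JSON object that holds its "name" and its "arguments", one argument or row to a line. apply_moves: Moves the arm, as the interface text tells. Its arguments: {"type":"object","properties":{"commands":{"type":"array"},"newtons":{"type":"number"}},"required":["commands"]}

```bash
mkdir -p pics; cat > h.py <<'E'
import numpy as np, cv2
from station import ctrl
def world(cam, uv, d):
    c=ctrl.get_calibration(cam);K=np.array(c["K"]);k=c["k1"];T=np.array(c["extrinsics"])
    uv=np.atleast_2d(uv).astype(float);d=np.atleast_1d(d)
    p=cv2.undistortPoints(uv[:,None],K,np.array([k,0,0,0,0.]))[:,0]
    return (np.c_[p*d[:,None],d])@T[:3,:3].T+T[:3,3]
def cloud(cam,depth,mask):
    v,u=np.nonzero(mask&(depth>0)); return world(cam,np.c_[u,v],depth[v,u]),np.c_[u,v]
E
python3 - <<'E'
from h import *
ims=[]
for cam in("top","side"):
    im,d=ctrl.capture(cam);np.savez(f"{cam}.npz",im=im,d=d);cv2.imwrite(f"pics/{cam}0.png",im[:,:,::-1])
    for n in("stop_station","pendant","stop_top","rearm_top","feed_top"):
        for r in ctrl.regions_of(cam,n)[:4]:
            m=r["mask"];P,_=cloud(cam,d,m)
            if len(P): print(cam,n,round(r["confidence"],2),np.round(r["at"]),m.sum(),np.median(P,0).round(3),np.percentile(P[:,2],95).round(3))
s=ctrl.sense();print(s["t"],s["eef_pos"],s["orientation"],s["contact_force"])
E
```

```text
top stop_station 0.68 [239. 203.] 1227 [0.558 0.221 0.062] 0.099
top pendant 0.75 [374. 201.] 823 [ 0.561 -0.228  0.03 ] 0.038
top pendant 0.69 [390. 267.] 885 [ 0.355 -0.271  0.029] 0.038
top pendant 0.68 [454. 246.] 896 [ 0.413 -0.484  0.029] 0.037
top stop_top 0.66 [235. 199.] 294 [0.557 0.224 0.096] 0.102
top rearm_top 0.66 [379. 214.] 74 [ 0.523 -0.239  0.037] 0.042
top rearm_top 0.63 [463. 254.] 96 [ 0.387 -0.511  0.035] 0.043
top rearm_top 0.49 [388. 276.] 79 [ 0.322 -0.26   0.037] 0.043
side stop_station 0.97 [312. 279.] 2444 [0.556 0.254 0.061] 0.099
side stop_station 0.54 [312. 264.] 547 [0.557 0.233 0.095] 0.101
side pendant 0.84 [388. 166.] 822 [ 0.357 -0.262  0.03 ] 0.038
side pendant 0.71 [327. 172.] 777 [ 0.558 -0.215  0.03 ] 0.038
side pendant 0.55 [370. 136.] 578 [ 0.415 -0.472  0.029] 0.036
side stop_top 0.83 [312. 263.] 509 [0.558 0.232 0.095] 0.101
side rearm_top 0.57 [381. 129.] 46 [ 0.385 -0.508  0.036] 0.04
side rearm_top 0.45 [338. 169.] 72 [ 0.523 -0.236  0.038] 0.04
side rearm_top 0.45 [329. 357.] 1064 [0.5   0.414 0.008] 0.015
0.6 [0.24725835 0.57397881 0.24756578] [[ 9.18380110e-01 -3.95699346e-01 -2.87455061e-05]
 [-3.95699346e-01 -9.18380110e-01  2.41348868e-05]
 [-3.59494600e-05 -1.07904220e-05 -9.99999999e-01]] [-0.44857711 -0.96133739  0.34582272]
```

View pics/top0.png

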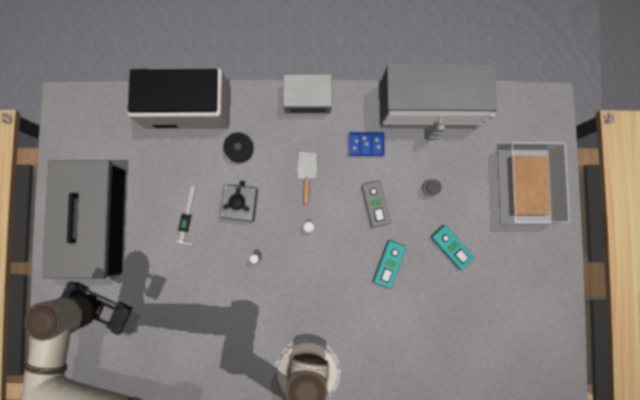

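View pics/side0.png

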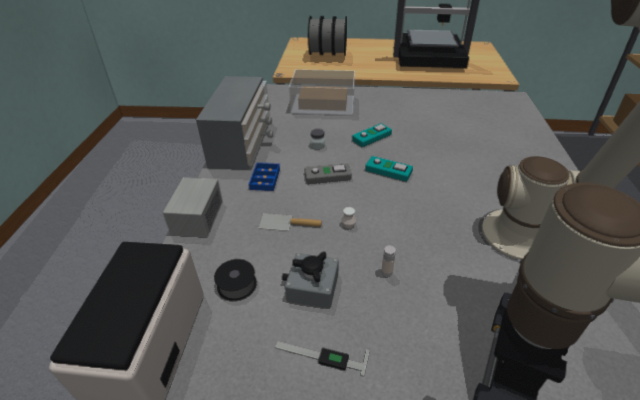

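The top picture shows three pendants: grey at (374,201), turquoise at (390,267) and turquoise at (454,246). The grey one is meant, because turquoise ones are ruled out. Its rectangular button is at (379,214) and the round one at about (373,191). The stop station is at (239,203).

```bash
python3 - <<'E'
from h import *
z={c:np.load(c+".npz") for c in("top","side")}
a=cv2.resize(z["top"]["im"][170:240,205:275],(400,400),interpolation=cv2.INTER_CUBIC)
b=cv2.resize(z["top"]["im"][170:240,340:410],(400,400),interpolation=cv2.INTER_CUBIC)
cv2.imwrite("pics/crop1.png",np.hstack([a,b])[:,:,::-1])
H={}
for c in z:
    d=z[c]["d"];P,uv=cloud(c,d,np.ones_like(d,bool));I=z[c]["im"][uv[:,1],uv[:,0]].astype(float)
    s=np.hypot(P[:,0]-.557,P[:,1]-.228)<.1
    bx=P[s&(abs(P[:,2]-.06)<.006)];print(c,"box",cv2.minAreaRect(bx[:,:2].astype(np.float32)),np.median(bx[:,2]))
    hd=P[s&(P[:,2]>.075)&(I.sum(1)-0*I.sum(1)[0:1]<330/1 if True else 1) [s.shape[0]*0:]];
    top=hd[hd[:,2]>.0955];print("top",len(top),top.mean(0) if len(top) else 0)
    H[c]=hd
    pn=P[(np.hypot(P[:,0]-.56,P[:,1]+.228)<.1)&(P[:,2]>.018)];print("pend",cv2.minAreaRect(pn[:,:2].astype(np.float32)))
    rb=P[(np.hypot(P[:,0]-.523,P[:,1]+.238)<.03)&(P[:,2]>.0335)];print("rearm",len(rb),rb.mean(0),cv2.minAreaRect(rb[:,:2].astype(np.float32)))
np.savez("head.npz",**H)
# fit head: binary three wing shape
from scipy.optimize import minimize
for c in H:
    p=H[c][H[c][:,2]<.095][:,:2]
    def cost(x):
        q=p-x[:2];r=np.hypot(*q.T);o=r-27
        dd=r*1000-27
        for k in range(3):
            t=x[2]+k*2*np.pi/3;al=q@[np.cos(t),np.sin(t)]*1000;ac=abs(q@[-np.sin(t),np.cos(t)])*1000
            dd=np.minimum(dd,np.maximum(np.maximum(al-48,-al),ac-7))
        return np.mean(np.minimum(np.maximum(dd,0),10))
    best=min((minimize(cost,[.557,.226,t],method="Nelder-Mead",options=dict(initial_simplex=[[.557,.226,t],[.565,.226,t],[.557,.234,t],[.557,.226,t+.3]])) for t in np.arange(-1,1.1,.4)),key=lambda r:r.fun)
    print(c,len(p),best.x,best.fun)
E
```

```text
top box ((0.5604103803634644, 0.22736480832099915), (0.11082811653614044, 0.1101011410355568), 83.64464569091797) 0.06081726673630228
top 156 [0.5600791  0.22592763 0.09886871]
pend ((0.560897946357727, -0.2298327088356018), (0.1515677273273468, 0.06772712618112564), 14.037978172302246)
rearm 98 [ 0.52265136 -0.24045933  0.03716196] ((0.5226935744285583, -0.24096788465976715), (0.04829737916588783, 0.05225977301597595), 79.60013580322266)
side box ((0.5595439076423645, 0.2289244532585144), (0.11390210688114166, 0.11045907437801361), 83.755126953125) 0.06159932973385873
top 243 [0.55880675 0.22997124 0.09880531]
pend ((0.5585669279098511, -0.23036596179008484), (0.15155428647994995, 0.07067891955375671), 12.20217514038086)
rearm 64 [ 0.52258473 -0.23658791  0.03767558] ((0.5244444012641907, -0.23336726427078247), (0.04181774705648422, 0.038115642964839935), 22.34435272216797)
top 139 [ 0.56040024  0.22772439 -0.13068116] 0.010122494437856032
side 288 [ 0.55897829  0.2287983  -0.11749802] 0.004617220482513982
```

View pics/crop1.png

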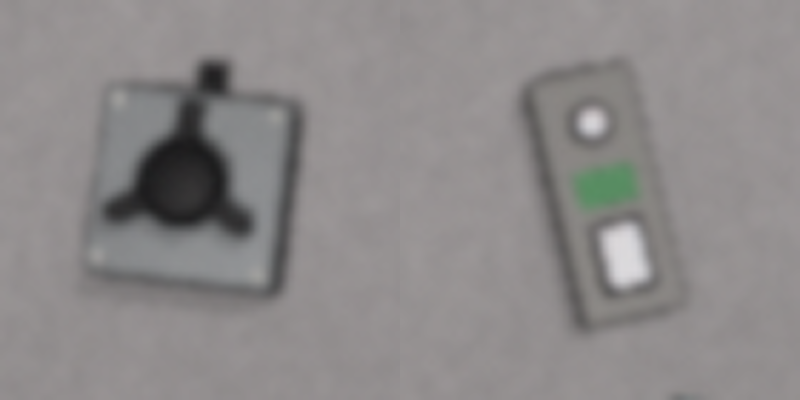

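The crop confirms both targets. The station is yawed about -0.12 rad, with its wing 1 and gland towards +x. On the grey pendant, the white rectangle is the end nearer the robot and the round button is the far end. The head axis is at about (0.5595, 0.2280), and both cameras agree.

Request:
{"name": "apply_moves", "arguments": {
  "commands": [312,-346,0,0,0,312,-346,0,0,0,312,-346,0,0,0,312,-346,0,0,0,312,-346,0,0,0,312,-346,0,0,0,312,-346,0,0,0,312,-346,0,0,0],
  "newtons": 10
}}

```text
t: 1.4
eef_pos: [0.5162, 0.2753, 0.2479]
orientation: [[0.919, -0.395, 0.001], [-0.395, -0.919, 0.0], [0.0, -0.001, -1.0]]
contact_force: [0.4, 1.1, -0.6]
opening: 0.0311
grasp_force: 0.0
```

Request:
{"name": "apply_moves", "arguments": {
  "commands": [0,0,0,0,0,0,0,0,0,0,0,0,0,0,0,0,0,0,0,0]
}}

```text
t: 1.8
eef_pos: [0.5145, 0.2779, 0.2477]
orientation: [[0.919, -0.394, 0.0], [-0.394, -0.919, 0.0], [-0.0, -0.0, -1.0]]
contact_force: [0.1, -0.6, -0.3]
opening: 0.0029
grasp_force: 0.0
```

Request:
{"name": "apply_moves", "arguments": {
  "commands": [45,-50,0,0,0,45,-50,0,0,0,45,-50,0,0,0,45,-50,-50,0,0,45,-50,-90,0,0,45,-50,-110,0,0,45,-50,-110,0,0,45,-50,-110,0,0]
}}

```text
t: 2.6
eef_pos: [0.5603, 0.228, 0.1383]
orientation: [[0.919, -0.394, 0.001], [-0.394, -0.919, 0.0], [0.001, -0.001, -1.0]]
contact_force: [0.0, 0.3, 0.2]
opening: -0.0
grasp_force: 0.0
```

Request:
{"name": "apply_moves", "arguments": {
  "commands": [0,0,-14,0,0,0,0,-18,0,0,0,0,-21,0,0,0,0,-23,0,0,0,0,-25,0,0,0,0,-26,0,0,0,0,-26,0,0]
}}

```text
t: 3.3
eef_pos: [0.5612, 0.2283, 0.115]
orientation: [[0.919, -0.395, 0.004], [-0.395, -0.919, 0.003], [0.003, -0.004, -1.0]]
contact_force: [-3.2, 1.0, 7.0]
opening: 0.0006
grasp_force: 3.5
```

Request:
{"name": "apply_moves", "arguments": {
  "commands": [0,0,-1,0,0,0,0,-2,0,0,0,0,-3,0,0,0,0,-3,0,0]
}}

```text
t: 3.7
eef_pos: [0.5613, 0.2283, 0.1133]
orientation: [[0.919, -0.394, 0.005], [-0.394, -0.919, 0.003], [0.003, -0.004, -1.0]]
contact_force: [-5.5, 0.6, 12.3]
opening: 0.0007
grasp_force: 6.1
```

Request:
{"name": "apply_moves", "arguments": {
  "commands": [0,0,10,0,0,0,0,40,0,0,0,0,60,0,0,-50,0,60,0,0,-80,0,60,0,0,-80,0,60,0,0,-80,0,60,0,0]
}}

```text
t: 4.4
eef_pos: [0.4804, 0.2276, 0.1702]
orientation: [[0.919, -0.394, 0.003], [-0.394, -0.919, 0.002], [0.002, -0.003, -1.0]]
contact_force: [-0.2, -0.6, 0.4]
opening: 0.0006
grasp_force: 0.0
```

```bash
python3 - <<'E'
from h import *
s=ctrl.sense();print(s["t"],s["eef_pos"],s["contact_force"])
for c in("side","top"):
    im,d=ctrl.capture(c)
    P,uv=cloud(c,d,np.ones_like(d,bool))
    hd=P[(np.hypot(P[:,0]-.5595,P[:,1]-.228)<.012)&(P[:,2]<.12)]
    print(c,len(hd),np.median(hd[:,2]) if len(hd) else 0)
e=np.array(s["eef_pos"])*1000
for th in(0,.2,.4,.6,.75,.85):
    a=1.97-th-.12+.12;u=np.array([np.cos(a),np.sin(a)]);t=np.array([u[1],-u[0]])
    for off in(26,16.5):
        print(th,off,np.round(np.array([559.5,228])+46*u-off*t,1), np.round(np.array([559.5,228])+46*u-off*t-e[:2],1))
E
```

```text
4.4 [0.48044304 0.2275746  0.17024564] [-0.21880798 -0.64509992  0.42536837]
side 64 0.09199007063632891
top 44 0.0914985002032418
0 26 [517.7 260.3] [37.2 32.7]
0 16.5 [526.4 264. ] [46.  36.4]
0.2 26 [524.9 267.9] [44.5 40.4]
0.2 16.5 [534.2 269.8] [53.8 42.3]
0.4 26 [533.5 274. ] [53.1 46.4]
0.4 16.5 [543. 274.] [62.6 46.4]
0.6 26 [543.2 278.3] [62.8 50.7]
0.6 16.5 [552.5 276.4] [72.1 48.8]
0.75 26 [550.9 280.1] [70.4 52.6]
0.75 16.5 [559.8 276.9] [79.4 49.3]
0.85 26 [556.1 280.7] [75.7 53.2]
0.85 16.5 [564.7 276.6] [84.2 49. ]
```

Request:
{"name": "apply_moves", "arguments": {
  "commands": [37,33,0,0,0,37,33,0,0,0,37,33,-40,0,0,37,33,-73,0,0,37,33,-73,0,0,37,33,-73,0,0]
}}

```text
t: 5.1
eef_pos: [0.5182, 0.26, 0.0956]
orientation: [[0.918, -0.396, 0.0], [-0.396, -0.918, -0.001], [0.001, 0.001, -1.0]]
contact_force: [-0.1, 0.1, 0.4]
opening: 0.0005
grasp_force: 0.0
```

Request:
{"name": "apply_moves", "arguments": {
  "commands": [8,4,0,0,0,12,7,0,-0.1,0,16,10,0,-0.2,0,20,12,0,-0.3,0,25,14,0,-0.4,0,30,15.5,0,-0.5,0,34.5,16.5,0,-0.6,0,38,17,0,-0.67,0]
}}

```text
t: 5.9
eef_pos: [0.5567, 0.2781, 0.0979]
orientation: [[0.471, -0.882, 0.003], [-0.882, -0.471, 0.003], [-0.001, -0.004, -1.0]]
contact_force: [-1.2, 0.4, -0.6]
opening: 0.0007
grasp_force: 0.5
```

Request:
{"name": "apply_moves", "arguments": {
  "commands": [3,0,0,-0.07,0,6,0,0,-0.13,0,6,0,0,-0.13,0]
}}

```text
t: 6.2
eef_pos: [0.5628, 0.2781, 0.0978]
orientation: [[0.356, -0.934, 0.004], [-0.934, -0.356, 0.003], [-0.001, -0.004, -1.0]]
contact_force: [0.1, 0.9, 1.2]
opening: 0.0003
grasp_force: 0.6
```

```bash
python3 - <<'E'
from h import *
for c in("side","top"):
    im,d=ctrl.capture(c)
    cv2.imwrite(f"pics/tw_{c}.png",im[:,:,::-1])
    P,uv=cloud(c,d,np.ones_like(d,bool))
    hd=P[(np.hypot(P[:,0]-.5595,P[:,1]-.228)<.012)&(P[:,2]<.12)]
    print(c,len(hd),np.median(hd[:,2]) if len(hd) else 0)
E
```

```text
side 0 0
top 43 0.09913467338807735
```

The head is up at 99 mm, the same height as at the start. Next I back the finger off along the arc and lift.

Request:
{"name": "apply_moves", "arguments": {
  "commands": [-7,0,0,0.13,0,-14,-1.5,0,0.26,0,-21,-4,0,0.4,0,-28,-7,0,0.53,0,-36,-13,0,0.67,0,-46,-19,0,0.8,0,-54,-22,0,0.8,0,-54,-22,0,0.8,0]
}}

```text
t: 7.1
eef_pos: [0.5066, 0.2546, 0.0962]
orientation: [[0.918, -0.398, 0.0], [-0.398, -0.918, 0.0], [0.0, -0.0, -1.0]]
contact_force: [0.2, 0.3, 0.8]
opening: 0.0006
grasp_force: 0.0
```

Request:
{"name": "apply_moves", "arguments": {
  "commands": [0,0,50,0,0,0,0,100,0,0,-20,-50,120,0,0,-40,-100,120,0,0,-60,-150,120,0,0,-60,-200,120,0,0,-60,-200,120,0,0]
}}

```text
t: 7.8
eef_pos: [0.4461, 0.0519, 0.2163]
orientation: [[0.917, -0.4, 0.001], [-0.4, -0.917, 0.0], [0.001, -0.0, -1.0]]
contact_force: [0.2, -0.0, -0.6]
opening: 0.0008
grasp_force: 0.0
```

```bash
python3 - <<'E'
from h import *
from scipy.optimize import minimize
s=ctrl.sense();print(s["t"],s["eef_pos"],s["orientation"][0])
for c in("side","top"):
    im,d=ctrl.capture(c);P,uv=cloud(c,d,np.ones_like(d,bool))
    cv2.imwrite(f"pics/b_{c}.png",im[:,:,::-1])
    hd=P[(np.hypot(P[:,0]-.5595,P[:,1]-.228)<.012)&(P[:,2]<.12)]
    print(c,len(hd),np.median(hd[:,2]) if len(hd) else 0)
    rs=ctrl.regions_of(c,"rearm_top")
    for r in rs:
        Q,_=cloud(c,d,r["mask"]);
        if len(Q): print(r["confidence"],r["at"],np.median(Q,0).round(4), world(c,[r["at"]],[np.median(d[r["mask"]])]))
    # white button centroid
    I=im[uv[:,1],uv[:,0]].astype(int).min(1)
    w=P[(np.hypot(P[:,0]-.523,P[:,1]+.238)<.035)&(I>150)&(P[:,2]>.02)];print("white",len(w),w.mean(0))
E
```

```text
7.8 [0.44605682 0.05190175 0.21633486] [ 9.16551962e-01 -3.99914881e-01  7.67231174e-04]
side 65 0.09985640529821649
0.59 [399.9, 171.1] [ 0.3216 -0.2574  0.0382] [[ 0.32039565 -0.24800781  0.02513561]]
white 0 [nan nan nan]
top 44 0.09937835306245923
0.66 [235.9, 202.7] [0.5571 0.2269 0.0953] [[0.55490693 0.22808638 0.09501889]]
0.59 [460.5, 256.0] [ 0.3867 -0.5121  0.0364] [[ 0.38347633 -0.50905789  0.03612653]]
0.41 [388.9, 275.4] [ 0.3217 -0.2593  0.0371] [[ 0.32058349 -0.26942011  0.03672006]]
0.39 [379.7, 212.3] [ 0.5229 -0.2393  0.0377] [[ 0.52870712 -0.24126485  0.03815859]]
white 74 [ 0.52239688 -0.23885058  0.03719114]<stdin>:15: RuntimeWarning: Mean of empty slice.
  ret = um.true_divide(
```

Request:
{"name": "apply_moves", "arguments": {
  "commands": [77,-291,0,0,0,77,-291,0,0,0,77,-291,0,0,0,77,-291,0,0,0,77,-291,0,0,0,77,-291,0,0,0,77,-291,0,0,0,77,-291,0,0,0]
}}

```text
t: 8.8
eef_pos: [0.5251, -0.2362, 0.2144]
orientation: [[0.918, -0.397, -0.001], [-0.397, -0.918, 0.0], [-0.001, 0.0, -1.0]]
contact_force: [-0.3, 0.1, 0.8]
opening: 0.0007
grasp_force: 0.0
```

Request:
{"name": "apply_moves", "arguments": {
  "commands": [0,0,-50,0,0,0,0,-100,0,0,0,0,-130,0,0,0,0,-130,0,0,0,0,-130,0,0]
}}

```text
t: 9.3
eef_pos: [0.5253, -0.2348, 0.0863]
orientation: [[0.92, -0.393, 0.001], [-0.393, -0.92, -0.001], [0.001, 0.0, -1.0]]
contact_force: [0.6, 0.6, 1.1]
opening: 0.0006
grasp_force: 0.0
```

Request:
{"name": "apply_moves", "arguments": {
  "commands": [-2,-4,-10,0,0,-2,-4,-20,0,0,-2,-4,-24,0,0,-2,-4,-27,0,0,-2,-4,-29,0,0,-2,-4,-30,0,0,-2,-4,-31,0,0,-2,-4,-31,0,0]
}}

```text
t: 10.1
eef_pos: [0.522, -0.24, 0.0563]
orientation: [[0.919, -0.395, -0.0], [-0.395, -0.919, -0.0], [-0.0, 0.0, -1.0]]
contact_force: [-3.3, 2.6, 11.0]
opening: 0.0007
grasp_force: 5.5
```

At 11 N, well above the 4.5 N spring, with the tip at 31 mm, the button is fully in. I hold it one more row, then lift clear.

Request:
{"name": "apply_moves", "arguments": {
  "commands": [0,0,0,0,0,0,0,10,0,0,0,0,50,0,0,0,0,100,0,0,-40,40,150,0,0,-80,80,150,0,0,-80,130,150,0,0,-80,130,150,0,0]
}}

```text
t: 10.9
eef_pos: [0.4408, -0.1083, 0.206]
orientation: [[0.919, -0.395, 0.003], [-0.395, -0.919, 0.001], [0.003, -0.002, -1.0]]
contact_force: [0.1, -0.3, -0.0]
opening: 0.0006
grasp_force: 0.0
```

```bash
python3 - <<'E'
from h import *
s=ctrl.sense();print(s["t"],s["eef_pos"],s["contact_force"])
im,d=ctrl.capture("top");P,uv=cloud("top",d,np.ones_like(d,bool))
I=im[uv[:,1],uv[:,0]].astype(int).min(1)
w=P[(np.hypot(P[:,0]-.523,P[:,1]+.238)<.035)&(I>150)&(P[:,2]>.02)&(P[:,2]<.06)];print("white",len(w),w.mean(0))
pn=P[(np.hypot(P[:,0]-.56,P[:,1]+.228)<.1)&(P[:,2]>.018)&(P[:,2]<.06)];print("pend",cv2.minAreaRect(pn[:,:2].astype(np.float32)))
hd=P[(np.hypot(P[:,0]-.5595,P[:,1]-.228)<.012)&(P[:,2]<.12)];print(np.median(hd[:,2]))
cv2.imwrite("pics/final.png",im[:,:,::-1])
E
```

```text
10.9 [ 0.44076463 -0.10827754  0.20600263] [ 0.12243395 -0.26533261 -0.03070505]
white 74 [ 0.5225017 -0.2390596  0.0357297]
pend ((0.5605274438858032, -0.23141083121299744), (0.15066702663898468, 0.06576601415872574), 12.792346000671387)
0.09939524198053107
```

View pics/final.png

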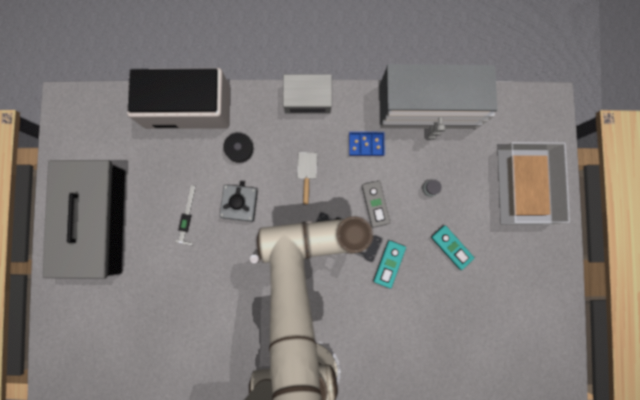

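The final picture shows the head back up with its wing 1 pointing up at (241,185), and the grey pendant still at (374,203). The button reads 1.5 mm lower than before, so I check that against the pendant's top before handing in.

```bash
python3 - <<'E'
from h import *
def f(d):
    P,_=cloud("top",d,np.ones_like(d,bool))
    q=(P[:,:2]-[.5597,-.230])@np.array([[-.974,-.225],[.225,-.974]]).T*1000
    b=(abs(q[:,0]-38)<12)&(abs(q[:,1])<8);w=(abs(q[:,0])<14)&(abs(q[:,1])<20);k=(abs(q[:,0]+42)<5)&(abs(q[:,1])<5)
    return [np.round(np.median(P[m,2])*1000,2) for m in(b,w,k)]
print("start",f(np.load("top.npz")["d"]))
for _ in range(5): print(f(ctrl.capture("top")[1]))
E
```

```text
start [np.float64(37.6), np.float64(29.29), np.float64(37.56)]
[np.float64(36.81), np.float64(28.77), np.float64(37.38)]
[np.float64(37.74), np.float64(29.37), np.float64(42.97)]
[np.float64(37.16), np.float64(29.97), np.float64(36.46)]
[np.float64(36.8), np.float64(29.52), np.float64(38.29)]
[np.float64(37.37), np.float64(30.26), np.float64(37.51)]
```

Averaged over five pictures, the button is out; the lower reading was noise.

```bash
python3 -c "
from station import ctrl
print(ctrl.job_done())"
```

```text
the job is handed in; nothing more can be done
None
```

I latched the stop button, twisted it free until it sprang back up, then pressed and released the pendant's re-arm button, and handed the job in; my checks before that showed the head and both pendant buttons up and the pendant unmoved, but no verdict came back.

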